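Preload a mounted sample in the bench hardness tester

ROBOT

A 7-joint arm with a two-finger parallel gripper is mounted at the origin on a cart in front of the work surface, level with it; the furniture and walls round the work are solid. World frame = base frame: x ahead of the robot, y to its left, z up, the work surface at z = 0. Lengths are in mm, angles in rad, forces in N, time in s.
With the tool pointing down it reaches from about 400 to 900 mm from the base axis. Payload 5.5 kg.
Tool frame: the origin (TCP) lies on the front face of the gripper's body, between the roots of the fingers; the fingertips stand 66 mm ahead of it and the grasp point (between the pads) lies 47 mm ahead of it; z points along the fingers, y is the direction in which the jaws open and shut (so a half turn about z gives the same grasp; the last joint's range is limited). The gripper opens to 92 mm and grips with 3 to 60 N. Pads are 19 mm wide; open, the fingers measure 130 mm over their backs; the gripper's body (75 mm by 190 mm) begins 47 mm behind the grasp point.
Start: joints at [1.584, 0.501, -0.427, 1.55, 0.221, 1.138, -0.21], TCP at [160.718, -629.816, 292.229] pointing down, gripper open.
Joint ranges: [-2.88, 2.88], [-0.31, 2.03], [-1.54, 1.56], [0.2, 2.42], [-1.41, 4.55], [0.19, 2.02], [-2.57, 2.57]. Speed limits (rad/s): [2.57, 2.57, 3.14, 3.14, 3.14, 3.14, 3.14].

INTERFACE

Orientations are given as a unit quaternion [w, x, y, z].
In Python, from station import robot, viewer, workorder gives the robot as it stands. The module is installed in compiled form; this text tells all that it offers.
- The arm moves only by the shell command python3 -m handwheel 'ROWS' [FORCE]. ROWS is a JSON object of lists of equal length, an entry for each row: "dp": the shift along the tool's x, y, z in mm, a list of three; "turn": the turn about the tool's z in rad; "grip": the opening, from 0 (shut) to 1 (fully open). In form: {"dp": [[x, y, z], ...], "turn": [turn, ...], "grip": [grip, ...]}. A call has 1 to 10 rows; each row is the pose to reach, as a shift and turn from the pose commanded when the call began, along the tool's axes at that moment; what a row does not reach only later rows make up. A row lasts 1/8 s, in which the tool goes at most 62.5 mm and 10.7 degrees, less where a joint would pass 70% of its speed; a pose out of reach is approached as far as the arm can. A call with a gripper value outside its range is refused whole. The fingers move at their own pace and stop on an object; FORCE is the grip in N (left out, the last holds). Time passes only in rows, so rows that repeat a pose let the fingers close. It gives the time, the measured TCP pose, the force and the opening at its end, in the units of the state.
- robot.get_obs(): the state, without advancing time (a new reading comes with each control period).
- viewer.capture(name): name is "side" or "top"; returns a dict with "frame" (400x640x3 uint8, red, green, blue), "z_map" (400x640 float32, mm along the optical axis (not along the pixel's ray), 0 where there is no reading), "fx", "fy", "cx", "cy" (pixels), "R" (3x3) and "t" (3): a world point X has camera coordinates R X + t. Camera axes: x right, y down, z forward; pixel columns grow to the right and rows downward; lengths in mm; the calibration is good to about 2 mm. A picture is of the moment at which its call begins.
- workorder.job_done(): hands the job in, once; it reports no verdict.
The state is a dict: "time_s": time; "joint_pos": joint angles; "dq": joint speeds; "effort": joint torques, N m; "tool_pos": TCP position; "eef_rot": TCP orientation; "contact_force": force on the tool from outside, world axes, zero at the start; "torque": the same for the moment, N m; "grip_width": opening from 0.0 (shut) to 1.0 (fully open).
Only numpy, scipy, OpenCV 4.12 (cv2) and the standard library are available. Lean on these libraries where they do the work, as an engineer would, in place of code of your own. Each camera call takes 0.05 s, during which the arm holds its last target. There are 200 camera calls.

TASK

Set the green mounted sample upright in the nest of the hardness tester's pulled-out stage, let go of it, and slide the stage fully home under the spindle. Turn the handwheel clockwise until you just feel the spindle meet the sample, then on by one more long division (an eighth of a turn) of the scale ring, read at the red pointer on the wheel's far rim, and no further; then let go. Leave the red and the black sample where they stand.

Things in the scene. Friction and masses are not known exactly. Their poses are not given: they have to be found in the camera images.
- tester: grey bench hardness tester, a C-frame fixed on the desk: base 130 x 200 mm, column behind, head with the vertical spindle below and the handwheel on top. Origin on the desk under the spindle axis; z up, x from the axis back to the column, the stage rails run along y and stick out to -y. Head, scale ring and wheel reach 42 mm from the axis to -y; beyond that no part of it is above z = 0.067
- stage: steel stage plate, 60 x 133 mm, top at z = 0.036, sliding along the tester's y (3 N friction, hard stops, stays where left). Origin: centre of the nest floor, on the plate's top; axes as the tester's. Nest: aluminium ring, bore 34, mouth bevelled to 37.6, outer 43, height 5 mm. At the start the origin is 97 to 105 mm out from home in -y; fully home it is on the spindle axis (x = y = 0 in the tester's frame)
- stage_knob (a point): upright black knob at the outer end of the stage, 18 mm diameter, to slide the stage by; this point lies on its axis, 18 mm above the plate, 12 mm below the knob's top, 85 mm from the nest centre in the stage's -y
- wheel_grip (a point): black fluted handwheel, vertical axis on the spindle axis, 58 mm over the flutes, z = 0.1425 to 0.1785, gripped across from above; this point is on its axis, 12 mm below its top. Keep fingertips above z = 0.143 (collar below). It turns at an even 0.22 N m and stays where left; clockwise from above lowers the spindle 5 mm per radian, which at the start hangs 3 to 10 mm above a nested sample
- scale_ring (a point): centre of the aluminium scale ring under the handwheel, on the axis at z = 0.134, outer radius 42 mm; its long lines are 45 degrees (0.785 rad) apart, the short ones 9. When the spindle meets the sample its pre-tensioned spring adds 0.13 N m to the wheel's 0.22 at once, then 0.06 N m per further radian; load on the sample 26 N at first touch, 36 N an eighth of a turn later
- pointer (a point): tip of the red pointer on the collar under the handwheel, 40.5 mm from the axis, z = 0.1325; it turns with the wheel, at first touch and after on the far (column) side of the scale ring. The collar was set on the wheel by hand, so the pointer shows how far the wheel is turned but not how high the spindle is
- green_sample_center (a point): green resin-mounted sample to be tested, round, 30 mm diameter, 17 mm high, standing on the desk with its metal face up; this point is its centre, half-way up. About 50 g
- red_sample: red sample of the same kind, 18 mm high, to be left alone; origin at the centre of its underside
- black_sample: black sample of the same kind, 13 mm high, to be left alone; origin at the centre of its underside

How it is judged:
By the outcome, as a careful person would: the job done as asked, in the order asked, and still so for the second after the job is handed in, with the robot touching nothing.
It also fails if it takes over 72 s, if anything falls off the work surface, if the arm or the gripper's body presses on something with over 40 N, if the wrist force passes 120 N, or if a joint passes its speed limit or range.

## Working session

There is one attempt and no reset: what is moved stays moved. The work goes in short steps, Python scripts to look and compute and a shell command to move; the robot and the scene stay as the last step left them, time stands still between calls to the robot, and variables do not carry over. Pictures are saved under pics/ and viewed, about 8 in all and at most 12, crops included, and the job is handed in when it is done.

```bash
mkdir -p pics; ls
cat > h.py <<'E'
import numpy as np, cv2
from station import robot, viewer, workorder
def snap(name, fn, crop=None, s=1):
    c=viewer.capture(name); np.savez(f'pics/{fn}.npz',**c)
    im=c['frame'][:,:,::-1]
    if crop: x0,y0,x1,y1=crop; im=im[y0:y1,x0:x1]
    cv2.imwrite(f'pics/{fn}.png',cv2.resize(im,None,fx=s,fy=s,interpolation=cv2.INTER_CUBIC)); return c
def load(fn): return dict(np.load(f'pics/{fn}.npz'))
def dep(c,u,v,z=None):
    z=c['z_map'][int(round(v)),int(round(u))] if z is None else z
    return c['R'].T@(np.array([(u-c['cx'])/c['fx']*z,(v-c['cy'])/c['fy']*z,z])-c['t'])
def plane(c,u,v,h):
    d=c['R'].T@np.array([(u-c['cx'])/c['fx'],(v-c['cy'])/c['fy'],1]); o=-c['R'].T@c['t']
    return o+d*(h-o[2])/d[2]
def proj(c,X):
    p=c['R']@np.array(X,float)+c['t']; return p[0]/p[2]*c['fx']+c['cx'],p[1]/p[2]*c['fy']+c['cy']
def world2tool(d):
    from scipy.spatial.transform import Rotation as R
    q=robot.get_obs()['eef_rot']; return R.from_quat(np.r_[q[1:],q[0]]).as_matrix().T@np.array(d,float)
E
python3 - <<'E'
from h import *
np.set_printoptions(precision=3,suppress=True)
a=snap('top','t0');b=snap('side','s0')
cv2.imwrite('pics/both0.png',cv2.resize(np.vstack([a['frame'],b['frame']])[:,:,::-1],None,fx=.75,fy=.75))
for c in(a,b):print(-c['R'].T@c['t'],c['R'],c['fx'])
print(robot.get_obs())
E
```

```text
pics
[ 222.182  -15.19  1274.776] [[-0.029 -1.     0.009]
 [-0.983  0.027 -0.184]
 [ 0.183 -0.014 -0.983]] 405.82412503477786
[ 597.46   427.417 1000.6  ] [[-0.932  0.362 -0.012]
 [ 0.327  0.827 -0.457]
 [-0.156 -0.43  -0.889]] 428.70000017051854
{'time_s': 0.1, 'joint_pos': array([ 1.584,  0.502, -0.427,  1.551,  0.221,  1.138, -0.21 ]), 'dq': array([-0.002, -0.   , -0.001, -0.004, -0.001,  0.001, -0.001]), 'effort': array([ -0.011, -56.787,  -5.838, -27.992,  -0.069,   0.024,   0.   ]), 'tool_pos': array([ 160.489, -629.352,  291.291]), 'eef_rot': array([-0.001,  0.992,  0.125, -0.   ]), 'contact_force': array([-0.5  , -0.75 , -0.739]), 'torque': array([-0.026, -0.027,  0.023]), 'grip_width': 1.0037641499044871}
```

View pics/both0.png

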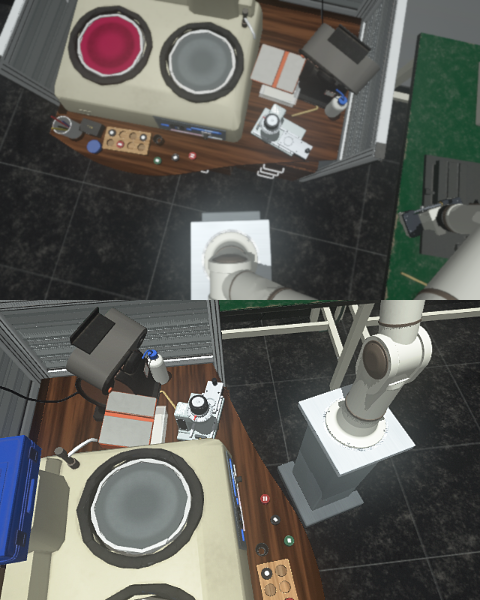

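The tester is at top (363,163) and side (267,140). The three samples are around top (210–256, 207–214) and side (353–385, 264–320). Next I'll enlarge these areas.

Run:
```python
from h import *
a=load('t0')['frame'][:,:,::-1];b=load('s0')['frame'][:,:,::-1]
f=lambda im,x,y,w,h,s:cv2.resize(im[y:y+h,x:x+w],None,fx=s,fy=s,interpolation=cv2.INTER_CUBIC)
A=f(a,330,130,100,75,4);B=f(b,225,100,80,75,5)[:300,:400]
B=f(b,225,95,100,75,4)
C=f(a,190,180,100,75,4);D=f(b,330,250,100,75,4)
cv2.imwrite('pics/z0.png',np.vstack([np.hstack([A,B]),np.hstack([C,D])]))
```

```text
(no output)
```

View pics/z0.png

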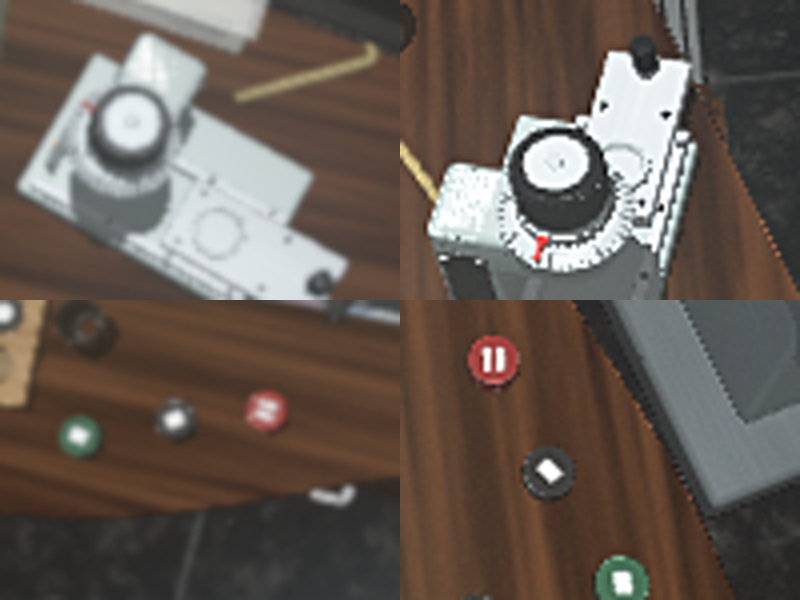

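Enlarged picture, pixels in full frame:
- **Top:** wheel top (362.1,160.1), nest (384.1,187.6), knob (409.6,200.4), green (209.6,213.9), pointer tip near (352.5,156.5).
- **Side:** wheel top (264.6,135.1), nest partly hidden near (281,135), knob (285.4,105.9), green (385.1,320.1).

Run:
```python
from h import *
np.set_printoptions(precision=1,suppress=True)
t=load('t0');s=load('s0')
T=dict(wheel=(130,122,178.5),nest=(218,232,41),knob=(320,283,66),green=(80,137,17),black=(176,120,13),red=(267,112,18))
S=dict(wheel=(160,162,178.5),nest=(225,162,41),knob=(243,40,66),green=(222,282,17),black=(149,172,13),red=(93,60,18))
for k in T:
    o=(330,130) if k in('wheel','nest','knob') else (190,180); u,v,h=T[k]; p=((u+.5)/4-.5+o[0],(v+.5)/4-.5+o[1])
    o=(225,95) if k in('wheel','nest','knob') else (330,250); u2,v2,h=S[k]; q=((u2+.5)/4-.5+o[0],(v2+.5)/4-.5+o[1])
    A=plane(t,*p,h);B=plane(s,*q,h)
    # triangulate
    oa=-t['R'].T@t['t'];ob=-s['R'].T@s['t'];da=A-oa;db=B-ob
    da/=np.linalg.norm(da);db/=np.linalg.norm(db)
    l=np.linalg.lstsq(np.c_[da,-db],ob-oa,rcond=None)[0];X=(oa+l[0]*da+ob+l[1]*db)/2
    print(k,A[:2],B[:2],'tri',X,'dep',dep(t,*p),dep(s,*q))
```

```text
wheel [ 520.7 -167.1] [ 516.4 -168.2] tri [ 518.  -165.6  183.5] dep [ 519.1 -166.3  184.7] [ 516.8 -164.9  183. ]
nest [ 468.1 -250.1] [ 461.7 -251.4] tri [ 464.5 -247.3   49.1] dep [ 468.5 -250.5   39.2] [ 461.  -254.6   36.4]
knob [ 421.6 -320.3] [ 420.7 -325.9] tri [ 421.3 -319.    73.6] dep [ 421.6 -320.3   66. ] [ 420.7 -325.7   66.2]
green [404.5 295.1] [403.4 295.7] tri [404.  295.4  17.6] dep [404.7 295.5  15.5] [403.3 295.6  16.1]
black [416.4 221.3] [415.4 223.1] tri [415.9 222.2  11.7] dep [415.7 220.5  17.5] [415.4 223.1  12.9]
red [419.9 149.4] [419.8 150.5] tri [419.9 149.9  16.5] dep [419.8 149.4  18.6] [419.9 150.6  18.3]
```

Run:
```python
from h import *
# height grid: max z per 50mm cell from both cameras
G={}
for n in('t0','s0'):
    c=load(n);z=c['z_map'];v,u=np.nonzero(z>0);Z=z[v,u]
    P=(np.stack([(u-c['cx'])/c['fx']*Z,(v-c['cy'])/c['fy']*Z,Z],1)-c['t'])@c['R']
    for x,y,h in P:
        k=(int(x//50),int(y//50));G[k]=max(G.get(k,-999),h)
print('y\\x',[x*50 for x in range(2,17)])
for y in range(8,-16,-1):print(f'{y*50:5d}',' '.join(f'{G[(x,y)]:5.0f}' if (x,y) in G else '    .' for x in range(2,17)))
```

```text
y\x [100, 150, 200, 250, 300, 350, 400, 450, 500, 550, 600, 650, 700, 750, 800]
  400  -707  -706  -708  -709  -703     7    22    30    25   152   170   194   193   191   195
  350  -708  -707  -710  -704     3     8    24    27    28   156   175   196   197   190   195
  300  -705  -705  -702  -707     6    23    23    40    87   161   179   187   198   201   204
  250  -707  -703  -701  -706     5    23    23    41   151   163   181   189   194   205   206
  200  -705  -708  -706  -709     5     7    21     9   151   168   193   198   200   206   204
  150     6     2  -706  -709     5    12    28     7   155   173   193   194   191   193   204
  100     7     2  -708  -707  -704     8    24   109   157   187   194   187   191   195   198
   50     6     0  -707  -706  -709     7     7   139   163   190   194   188   192   196   199
    0    17     1  -701  -708  -705     7     8   149   168   183   198   195   193   197   203
  -50    15     7  -708  -707  -704     8     7   146   167   182   201   202   207   211   213
 -100     7     7  -704  -706  -706     7     8    90   162 
[... 583 characters left out ...]
 266   282   308   349   347
 -450   717  -707  -703  -706   361   355     6     7     6   260   283   306   349   352   324
 -500   709  -706  -705  -706   363   364   362   362   361   257   292   316   349   326     .
 -550   654   647  -707  -706  -707  -722   361   360   361   362   362   361   359     .     .
 -600   528   596  -708  -701  -710  -710     .     .     .     .   359   362   362   362   363
 -650   506   531   503  -709  -709  -708     .     .     .     .     .     .     .   356   361
 -700    37   336   338    34  -707  -706     .     .     .     .     .     .     .     .     .
 -750    35    36   337    37    37    36    35    30     .     .     .     .     .     .     .
```

```bash
python3 -m handwheel '{"dp":[[0,0,-60],[0,0,-120],[20,-20,-170],[60,-52,-170],[119,-104,-170]],"turn":[0,0,0,0,0],"grip":[1,1,1,1,1]}'; python3 -c "
from h import *
print(robot.get_obs()['joint_pos'],robot.get_obs()['tool_pos'])"
```

```text
time_s: 0.72
tool_pos: [241.4, -512.4, 462.4]
eef_rot: [0.0, 0.992, 0.123, 0.0]
contact_force: [1.6, 0.3, -0.0]
grip_width: 1.0
[ 1.5009589   0.2367452  -0.51157865  1.52704348  0.11659815  1.40744227
 -0.34077841] [ 241.37888531 -512.40977986  462.35397737]
```

```bash
cat >> h.py <<'E'
def wp(pts,yaw=None,cmd=None):
    """world waypoints -> tool-frame dp; yaw: desired jaw (tool y) heading deg -> turn"""
    from scipy.spatial.transform import Rotation as R
    o=robot.get_obs();q=o['eef_rot'];M=R.from_quat(np.r_[q[1:],q[0]]).as_matrix()
    c=np.array(o['tool_pos'] if cmd is None else cmd,float)
    for p in pts: print(p,'->',np.round(M.T@(np.array(p,float)-c),1).tolist())
    h=np.degrees(np.arctan2(M[1,1],M[0,1]));print('jaw heading',round(h,1),'pos',np.round(o['tool_pos'],1),'tool z',np.round(M[:,2],3))
    if yaw is not None: print('turn',round(float(np.radians((h-yaw+90)%180-90)),3))
E
python3 -c "
from h import *
wp([(290,-450,462),(330,-400,450),(370,-345,430),(405,-290,400),(430,-230,370),(445,-170,345),(455,-110,320),(460,-50,300),(460,10,290),(455,70,280)],-32.9,(250.2,-499.5,462.2))"
```

```text
(290, -450, 462) -> [50.7, -38.2, 0.2]
(330, -400, 450) -> [101.7, -76.9, 12.2]
(370, -345, 430) -> [154.0, -120.5, 32.2]
(405, -290, 400) -> [201.4, -165.2, 62.1]
(430, -230, 370) -> [240.3, -217.3, 92.1]
(445, -170, 345) -> [269.6, -271.8, 117.1]
(455, -110, 320) -> [294.0, -327.5, 142.0]
(460, -50, 300) -> [313.5, -384.5, 162.0]
(460, 10, 290) -> [328.2, -442.7, 171.9]
(455, 70, 280) -> [338.1, -502.1, 181.9]
jaw heading -75.8 pos [ 241.4 -512.4  462.4] tool z [ 0.    -0.001 -1.   ]
turn -0.749
```

```bash
python3 -m handwheel '{"dp":[[51,-38,0],[102,-77,12],[154,-120,32],[201,-165,62],[240,-217,92],[270,-272,117],[294,-328,142],[313,-384,162],[328,-443,172],[338,-502,182]],"turn":[0,0,0,-0.12,-0.24,-0.36,-0.48,-0.6,-0.7,-0.75],"grip":[1,1,1,1,1,1,1,1,1,1]}'; python3 -c "
from h import *
print(robot.get_obs()['joint_pos'])
wp([(448,125,260),(438,180,235),(425,235,210),(412,275,180),(404,295.4,150)],-32.9)"
```

```text
time_s: 1.98
tool_pos: [445.4, 25.7, 286.0]
eef_rot: [-0.0, 0.877, 0.48, 0.0]
contact_force: [1.0, -0.7, -0.8]
grip_width: 1.003
[ 0.77867101  0.21571103 -0.99031112  2.03206344  0.21408799  1.00045851
 -0.88700831]
(448, 125, 260) -> [85.0, -51.4, 26.0]
(438, 180, 235) -> [126.0, -89.4, 51.0]
(425, 235, 210) -> [165.3, -130.0, 76.1]
(412, 275, 180) -> [192.0, -162.5, 106.1]
(404, 295.4, 150) -> [204.8, -180.3, 136.1]
jaw heading -32.6 pos [445.4  25.7 286. ] tool z [-0.  0. -1.]
turn 0.005
```

```bash
python3 -m handwheel '{"dp":[[40,-40,20],[80,-80,50],[120,-120,75],[145,-147,100],[162,-164,120],[162,-164,120],[162,-164,120]],"turn":[0,0,0,0,0,0,0],"grip":[0.7,0.7,0.7,0.7,0.7,0.7,0.7]}'; python3 -c "
from h import *
print(robot.get_obs()['joint_pos'])
wp([(404,295.4,73)],-32.9)
t=snap('top','t1');s=snap('side','s1')
f=lambda im,x,y,w,h,s:cv2.resize(im[y:y+h,x:x+w,::-1],None,fx=s,fy=s,interpolation=cv2.INTER_CUBIC)
cv2.imwrite('pics/z1.png',np.hstack([f(t['frame'],160,160,100,100,4),f(s['frame'],330,260,100,100,4)]))
g=(404,295.4,17)
print(proj(t,g),proj(s,g))"
```

```text
time_s: 2.85
tool_pos: [395.6, 248.2, 166.8]
eef_rot: [0.0, 0.878, 0.479, -0.0]
contact_force: [0.3, -0.9, 0.2]
grip_width: 0.703
[ 0.12326464  0.47938536 -0.88987395  2.09036961  0.520143    0.80649065
 -1.65640128]
(404, 295.4, 73) -> [44.3, -18.4, 93.7]
jaw heading -32.7 pos [395.6 248.2 166.8] tool z [-0.    -0.001 -1.   ]
turn 0.003
(np.float64(209.5416127739014), np.float64(214.023958922915)) (np.float64(384.8445689889037), np.float64(320.0965277736561))
```

View pics/z1.png

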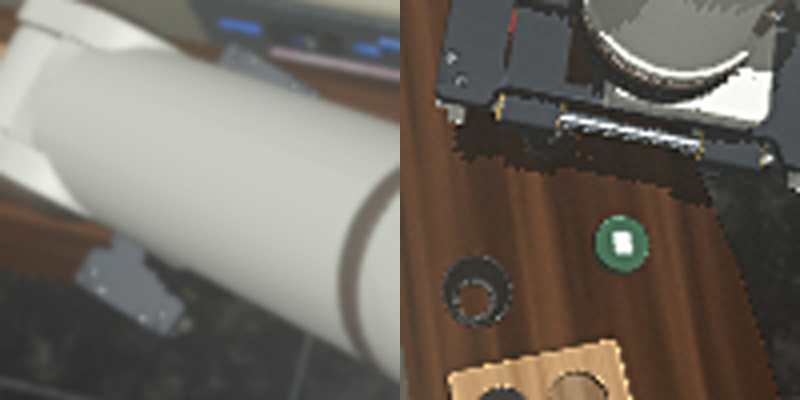

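Only the side view is useful here, because the arm blocks the top one. Green is at side (385,320.5), with the predicted point at (384.8,320.1). The tray corner is near (384,345) and the dark ring near (349,332). I'll turn the jaws to heading −70° so the gripper clears the hotplate and tray.

```bash
python3 -m handwheel '{"dp":[[22,-9,0],[44,-18,10],[44.3,-18.4,30],[44.3,-18.4,50],[44.3,-18.4,55],[44.3,-18.4,55]],"turn":[0.18,0.36,0.54,0.65,0.65,0.65],"grip":[0.55,0.55,0.55,0.55,0.55,0.55]}'; python3 -c "
from h import *
wp([(404,295.4,73)])
s=snap('side','s2',(330,250,450,380),4)"
```

```text
time_s: 3.7
tool_pos: [404.3, 295.6, 112.1]
eef_rot: [0.0, 0.985, 0.175, 0.0]
contact_force: [0.2, 0.4, 0.5]
grip_width: 0.549
(404, 295.4, 73) -> [-0.4, 0.1, 39.1]
jaw heading -69.9 pos [404.3 295.6 112.1] tool z [ 0.  0. -1.]
```

View pics/s2.png

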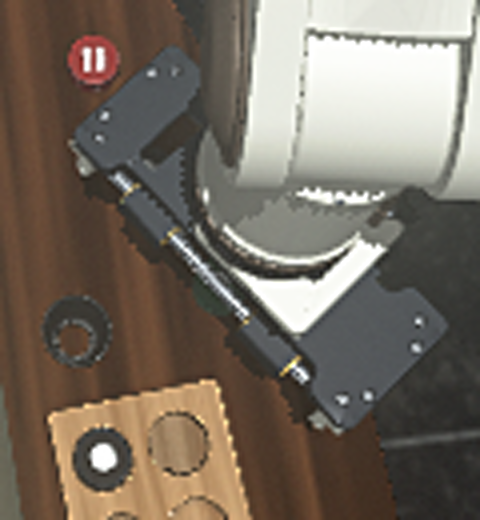

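The gripper straddles the hidden green sample and clears the tray at crop (215,380) and red at (95,60). I'll go down and grip.

```bash
python3 -m handwheel '{"dp":[[-0.4,0,20],[-0.4,0,39],[-0.4,0,39],[-0.4,0,39],[-0.4,0,39],[-0.4,0,39],[-0.4,0,39]],"turn":[0,0,0,0,0,0,0],"grip":[0.55,0.55,0.55,0.2,0.2,0.2,0.2]}' 20; python3 -m handwheel '{"dp":[[0,0,-20],[0,0,-70],[0,0,-120],[0,0,-120],[0,0,-120]],"turn":[0,0,0,0,0],"grip":[0.2,0.2,0.2,0.2,0.2]}';  python3 -c "
from h import *
wp([(430,235,200),(445,180,220),(452,120,250),(455,60,270),(455,0,270),(455,-60,265),(455,-120,255),(455,-180,235),(460,-220,210),(464,-248,190)],-32.9)"
```

```text
time_s: 4.62
tool_pos: [403.7, 296.3, 73.0]
eef_rot: [-0.0, 0.985, 0.174, 0.0]
contact_force: [-0.3, 0.2, 1.6]
grip_width: 0.323
time_s: 5.25
tool_pos: [403.5, 295.5, 193.1]
eef_rot: [0.0, 0.985, 0.174, 0.0]
contact_force: [-0.9, -0.1, -1.0]
grip_width: 0.321
(430, 235, 200) -> [4.2, 65.9, -6.8]
(445, 180, 220) -> [-0.5, 122.7, -26.8]
(452, 120, 250) -> [-14.4, 181.5, -56.7]
(455, 60, 270) -> [-32.1, 238.9, -76.7]
(455, 0, 270) -> [-52.7, 295.3, -76.7]
(455, -60, 265) -> [-73.2, 351.7, -71.6]
(455, -120, 255) -> [-93.8, 408.0, -61.6]
(455, -180, 235) -> [-114.3, 464.4, -41.6]
(460, -220, 210) -> [-123.4, 503.7, -16.6]
(464, -248, 190) -> [-129.2, 531.3, 3.5]
jaw heading -70.0 pos [403.5 295.5 193.1] tool z [ 0.001 -0.    -1.   ]
turn -0.647
```

```bash
python3 -m handwheel '{"dp":[[4,45,-15],[2,90,-35],[-5,135,-60],[-16,180,-75],[-28,225,-85],[-42,270,-87],[-58,315,-87],[-75,360,-87],[-92,405,-87],[-105,440,-87]],"turn":[0,0,0,-0.1,-0.2,-0.3,-0.4,-0.5,-0.6,-0.647],"grip":[0.2,0.2,0.2,0.2,0.2,0.2,0.2,0.2,0.2,0.2]}'; python3 -m handwheel '{"dp":[[0,0,0],[0,0,0]],"turn":[0,0],"grip":[0.2,0.2]}'; python3 -c "
from h import *
wp([(464,-248,270),(465,-249,150)],-32.9)"
```

```text
time_s: 6.5
tool_pos: [454.2, -155.4, 278.2]
eef_rot: [-0.001, 0.878, 0.478, -0.001]
contact_force: [0.9, 0.7, -0.4]
grip_width: 0.324
time_s: 6.75
tool_pos: [454.9, -152.5, 278.6]
eef_rot: [-0.001, 0.878, 0.478, -0.0]
contact_force: [-0.4, 0.3, -0.9]
grip_width: 0.321
(464, -248, 270) -> [-75.3, 59.5, 8.4]
(465, -249, 150) -> [-75.6, 61.2, 128.4]
jaw heading -32.9 pos [ 454.9 -152.5  278.6] tool z [-0.002  0.002 -1.   ]
turn 0.0
```

```bash
python3 -m handwheel '{"dp":[[-40,32,0],[-76,61,10],[-76.5,62.5,60],[-76.5,62.5,110],[-76.5,62.5,139],[-76.5,62.5,139],[-76.5,62.5,139]],"turn":[0,0,0,0,0,0,0],"grip":[0.2,0.2,0.2,0.2,0.2,0.2,0.2]}';  python3 -c "
from h import *
wp([(466.3,-251,140)],-32.5)
t=snap('top','t3');s=snap('side','s3')
f=lambda im,x,y,w,h,s:cv2.resize(im[y:y+h,x:x+w,::-1],None,fx=s,fy=s,interpolation=cv2.INTER_CUBIC)
cv2.imwrite('pics/z3.png',np.hstack([f(t['frame'],340,130,100,130,4),f(s['frame'],225,70,100,130,4)]))
g=robot.get_obs()['tool_pos']-[0,0,56]
print(proj(t,g),proj(s,g))"
```

```text
time_s: 7.62
tool_pos: [467.6, -250.6, 141.7]
eef_rot: [0.0, 0.878, 0.479, 0.001]
contact_force: [1.1, 0.3, -0.1]
grip_width: 0.321
(466.3, -251, 140) -> [-1.0, -0.9, 1.7]
jaw heading -32.8 pos [ 467.6 -250.6  141.7] tool z [ 0.001 -0.    -1.   ]
turn -0.005
(np.float64(387.2756295328571), np.float64(184.6759472031488)) (np.float64(277.01451858307007), np.float64(125.71309846000983))
```

View pics/z3.png

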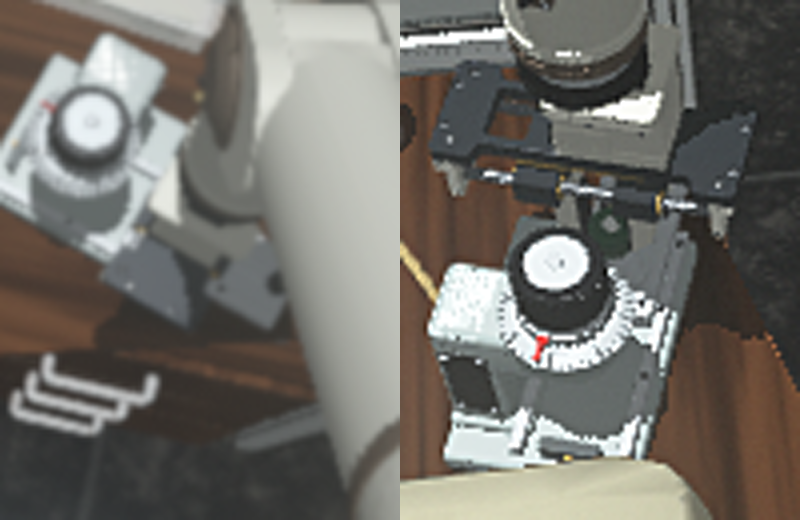

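Side crop: the held green sample shows at (608,232), i.e. full (277,128), close to the predicted column of 277. The column, head and pointer are clear of the gripper. I'll lower it in small steps and watch the force.

```bash
python3 -m handwheel '{"dp":[[-1,-0.9,14],[-1,-0.9,24],[-1,-0.9,26],[-1,-0.9,27],[-1,-0.9,28],[-1,-0.9,28]],"turn":[-0.005,-0.005,-0.005,-0.005,-0.005,-0.005],"grip":[0.2,0.2,0.2,0.2,0.2,0.2]}'; python3 -m handwheel '{"dp":[[0,0,1],[0,0,2],[0,0,2]],"turn":[0,0,0],"grip":[0.2,0.2,0.2]}'; python3 -m handwheel '{"dp":[[0,0,1],[0,0,2],[0,0,2]],"turn":[0,0,0],"grip":[0.2,0.2,0.2]}'
```

```text
time_s: 8.48
tool_pos: [465.4, -251.9, 112.8]
eef_rot: [0.0, 0.877, 0.48, 0.0]
contact_force: [-0.7, 0.1, -0.4]
grip_width: 0.32
time_s: 8.85
tool_pos: [465.5, -251.9, 110.7]
eef_rot: [0.0, 0.877, 0.48, 0.0]
contact_force: [0.7, 0.3, -0.9]
grip_width: 0.319
time_s: 9.22
tool_pos: [465.6, -251.9, 109.0]
eef_rot: [0.0, 0.877, 0.48, 0.0]
contact_force: [0.4, 1.0, 2.8]
grip_width: 0.32
```

Tip of the sample passed below the ring top (bottom at z≈36) with no force, so it is in the nest. I'll release and lift.

```bash
python3 -m handwheel '{"dp":[[0,0,0],[0,0,0],[0,0,0],[0,0,0],[0,0,-25],[0,0,-60],[0,0,-60],[0,0,-60]],"turn":[0,0,0,0,0,0,0,0],"grip":[0.65,0.65,0.65,0.65,0.65,0.65,0.65,0.65]}'; python3 -c "
from h import *
wp([(420.3,-323.4,170),(420.3,-323.4,110)],-32.4)
"
```

```text
time_s: 10.22
tool_pos: [464.8, -252.0, 168.3]
eef_rot: [-0.0, 0.877, 0.48, -0.0]
contact_force: [-0.8, 0.2, -0.2]
grip_width: 0.652
(420.3, -323.4, 170) -> [-84.2, 1.0, -1.6]
(420.3, -323.4, 110) -> [-84.1, 1.0, 58.4]
jaw heading -32.6 pos [ 464.8 -252.   168.3] tool z [-0. -0. -1.]
turn -0.004
```

Next I'll move to above the knob and look.

```bash
python3 -m handwheel '{"dp":[[-42,0.5,0],[-84.2,1,0],[-84.2,1,10],[-84.2,1,20],[-84.2,1,20]],"turn":[0,0,0,0,0],"grip":[0.65,0.65,0.65,0.65,0.65]}'; python3 -c "
from h import *
wp([(420.3,-323.4,110)],-32.4)
t=snap('top','t4');s=snap('side','s4')
f=lambda im,x,y,w,h,s:cv2.resize(im[y:y+h,x:x+w,::-1],None,fx=s,fy=s,interpolation=cv2.INTER_CUBIC)
cv2.imwrite('pics/z4.png',np.hstack([f(t['frame'],340,130,100,120,4),f(s['frame'],225,70,100,120,4)]))
"
```

```text
time_s: 10.85
tool_pos: [420.6, -321.4, 147.2]
eef_rot: [-0.002, 0.877, 0.481, -0.0]
contact_force: [-0.1, 0.2, 0.0]
grip_width: 0.652
(420.3, -323.4, 110) -> [-1.9, 0.9, 37.2]
jaw heading -32.5 pos [ 420.6 -321.4  147.2] tool z [-0.002  0.003 -1.   ]
turn -0.001
```

View pics/z4.png

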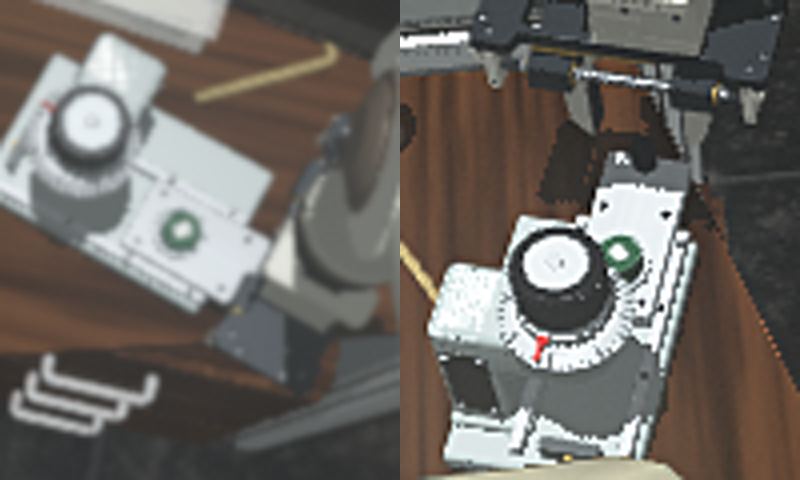

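The sample sits flat in the nest: top crop (180,230), full (384.6,187); side crop (622,255). The knob lies between the fingers, at side crop about (640,165). I'll grip it and compute the camera bias from the known sample position.

```bash
python3 -m handwheel '{"dp":[[-1.9,0.9,20],[-1.9,0.9,37],[-1.9,0.9,37],[-1.9,0.9,37],[-1.9,0.9,37],[-1.9,0.9,37],[-1.9,0.9,37],[-1.9,0.9,37]],"turn":[0,0,0,0,0,0,0,0],"grip":[0.65,0.65,0.65,0.1,0.1,0.1,0.1,0.1]}' 20; python3 -c "
from h import *
np.set_printoptions(precision=1,suppress=True)
t=load('t4');s=load('s4')
F=lambda u,v,o:((u+.5)/4-.5+o[0],(v+.5)/4-.5+o[1])
print('sample',plane(t,*F(180,230,(340,130)),53),plane(s,*F(222,255,(225,70)),53))
print('wheel',plane(t,*F(92,120,(340,130)),178.5),plane(s,*F(160,262,(225,70)),178.5))
print('pointer',plane(t,*F(46,105,(340,130)),132.5),plane(s,*F(141,345,(225,70)),132.5))
wp([])"
```

```text
time_s: 11.95
tool_pos: [421.1, -325.9, 111.9]
eef_rot: [0.001, 0.877, 0.48, 0.001]
contact_force: [2.2, -1.7, -0.9]
grip_width: 0.187
sample [ 467.2 -249.5   53. ] [ 463.4 -249.    53. ]
wheel [ 522.2 -168.6  178.5] [ 516.4 -168.2  178.5]
pointer [ 546.9 -142.   132.5] [ 541.  -148.1  132.5]
jaw heading -32.6 pos [ 421.1 -325.9  111.9] tool z [ 0. -0. -1.]
```

```bash
python3 -m handwheel '{"dp":[[8,0,0],[16,0,0],[24,0,0],[32,0,0],[40,0,0],[40,0,0]],"turn":[0,0,0,0,0,0],"grip":[0.1,0.1,0.1,0.1,0.1,0.1]}'; python3 -c "
from h import *
wp([(421.1,-325.9,111.9)]);print(world2tool(robot.get_obs()['contact_force']))"
```

```text
time_s: 12.7
tool_pos: [443.5, -290.1, 111.9]
eef_rot: [0.0, 0.877, 0.481, 0.001]
contact_force: [4.8, 0.1, 1.6]
grip_width: 0.191
(421.1, -325.9, 111.9) -> [-42.2, 0.4, -0.1]
jaw heading -32.5 pos [ 443.5 -290.1  111.9] tool z [ 0.002  0.001 -1.   ]
[ 2.63033212  4.00747367 -1.56393279]
```

```bash
python3 -m handwheel '{"dp":[[8,0.2,0],[16,0.4,0],[24,0.6,0],[32,0.8,0],[40,1,0],[48,1.2,0],[48,1.2,0]],"turn":[0,0,0,0,0,0,0],"grip":[0.1,0.1,0.1,0.1,0.1,0.1,0.1]}'; python3 -c "
from h import *
wp([(421.1,-325.9,111.9)]);print(world2tool(robot.get_obs()['contact_force']))"
```

```text
time_s: 13.58
tool_pos: [468.8, -249.9, 111.8]
eef_rot: [-0.001, 0.877, 0.481, -0.0]
contact_force: [-1.6, -0.1, 8.1]
grip_width: 0.187
(421.1, -325.9, 111.9) -> [-89.7, 0.6, -0.1]
jaw heading -32.5 pos [ 468.8 -249.9  111.8] tool z [-0.001  0.001 -1.   ]
[-0.9337543  -1.37155668 -8.08462536]
```

Now the slow approach to the stop.

```bash
for i in 1 2 3; do echo; done; python3 -m handwheel '{"dp":[[2,0,0],[4,0,0],[6,0,0],[6,0,0]],"turn":[0,0,0,0],"grip":[0.1,0.1,0.1,0.1]}'; python3 -m handwheel '{"dp":[[1,0,0],[2,0,0],[2,0,0]],"turn":[0,0,0],"grip":[0.1,0.1,0.1]}'; python3 -m handwheel '{"dp":[[1,0,0],[2,0,0],[2,0,0]],"turn":[0,0,0],"grip":[0.1,0.1,0.1]}';python3 -c "
from h import *
wp([(421.1,-325.9,111.9)]);print(world2tool(robot.get_obs()['contact_force']))"
```

```text
time_s: 14.08
tool_pos: [471.3, -245.9, 111.8]
eef_rot: [-0.001, 0.877, 0.48, -0.001]
contact_force: [-3.0, 0.2, 9.3]
grip_width: 0.185
time_s: 14.45
tool_pos: [472.3, -244.4, 111.8]
eef_rot: [-0.001, 0.877, 0.48, -0.001]
contact_force: [-1.4, -1.6, 9.4]
grip_width: 0.192
time_s: 14.82
tool_pos: [473.3, -242.8, 111.8]
eef_rot: [-0.001, 0.877, 0.48, -0.001]
contact_force: [-2.3, -1.7, 8.9]
grip_width: 0.189
(421.1, -325.9, 111.9) -> [-98.1, 0.8, 0.0]
jaw heading -32.6 pos [ 473.3 -242.8  111.8] tool z [-0.003  0.    -1.   ]
[-2.6430611  -1.05681212 -8.91842527]
```

```bash
python3 -m handwheel '{"dp":[[1,0,-0.5],[2,0,-0.5],[2,0,-0.5]],"turn":[0,0,0],"grip":[0.1,0.1,0.1]}'; python3 -m handwheel '{"dp":[[1,0,0],[2,0,0],[2,0,0]],"turn":[0,0,0],"grip":[0.1,0.1,0.1]}'; python3 -m handwheel '{"dp":[[1,0,0],[2,0,0],[2,0,0]],"turn":[0,0,0],"grip":[0.1,0.1,0.1]}';python3 -c "
from h import *
wp([(421.1,-325.9,111.9)]);print(world2tool(robot.get_obs()['contact_force']))"
```

```text
time_s: 15.2
tool_pos: [473.4, -242.6, 111.9]
eef_rot: [-0.001, 0.877, 0.48, -0.002]
contact_force: [-4.1, -4.7, 5.7]
grip_width: 0.189
time_s: 15.58
tool_pos: [473.5, -242.5, 111.8]
eef_rot: [-0.0, 0.878, 0.479, -0.003]
contact_force: [-6.2, -8.6, 6.1]
grip_width: 0.19
time_s: 15.95
tool_pos: [473.6, -242.4, 111.9]
eef_rot: [0.0, 0.878, 0.479, -0.004]
contact_force: [-8.2, -11.8, 9.4]
grip_width: 0.19
(421.1, -325.9, 111.9) -> [-98.6, 1.1, 0.7]
jaw heading -32.8 pos [ 473.6 -242.4  111.9] tool z [-0.007 -0.004 -1.   ]
[-14.44162864  -0.48362364  -9.29565188]
```

The hard stop is at 98.4 mm of travel, inside the 97–105 range, with 14 N felt. I'll unload, release and lift.

```bash
python3 -m handwheel '{"dp":[[-4,0,0],[-4.5,0,0],[-4.5,0,0],[-4.5,0,0],[-4.5,0,0],[-5,0,-10],[-5,0,-50],[-5,0,-100],[-5,0,-150],[-5,0,-150]],"turn":[0,0,0,0,0,0,0,0,0,0],"grip":[0.1,0.1,0.6,0.6,0.6,0.6,0.6,0.6,0.6,0.6]}' ; python3 -c "
from h import *
np.set_printoptions(precision=2,suppress=True)
wp([(519,-170,262),(519,-170,213.5)],-32.6)
o=robot.get_obs();print(o['joint_pos'],o['torque'],o['contact_force'])
t=snap('top','t5');s=snap('side','s5')
f=lambda im,x,y,w,h,s:cv2.resize(im[y:y+h,x:x+w,::-1],None,fx=s,fy=s,interpolation=cv2.INTER_CUBIC)
cv2.imwrite('pics/z5.png',np.hstack([f(t['frame'],330,130,80,90,5),f(s['frame'],235,95,80,90,5)]))
"
```

```text
time_s: 17.2
tool_pos: [477.4, -243.3, 267.0]
eef_rot: [0.004, 0.877, 0.48, 0.002]
contact_force: [0.1, -0.4, 0.4]
grip_width: 0.603
(519, -170, 262) -> [84.2, -4.4, 4.9]
(519, -170, 213.5) -> [84.2, -4.9, 53.4]
jaw heading -32.6 pos [ 477.4 -243.3  267. ] tool z [ 0.01 -0.01 -1.  ]
turn 0.0
[ 0.98  0.36 -0.68  1.86  0.27  1.   -0.38] [-0.1  -0.07  0.02] [ 0.08 -0.38  0.42]
```

View pics/z5.png

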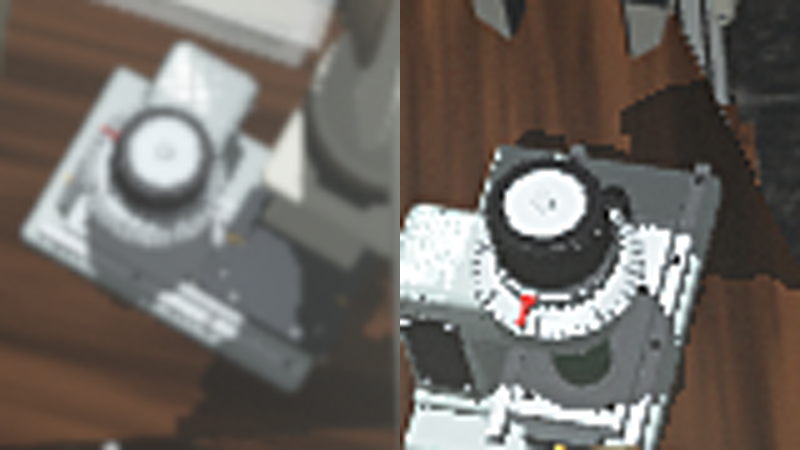

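The stage is home, with green visible under the head at side crop (585,360). Wheel top is at top crop (163,150) and the pointer tip at side crop (522,322). I'll go over the wheel, pre-turned by −0.8.

```bash
python3 -m handwheel '{"dp":[[28,-2,0],[56,-3,0],[84,-4.4,0],[84,-4.4,0],[84,-4.4,0],[84,-4.4,10],[84,-4.4,10]],"turn":[-0.16,-0.32,-0.48,-0.64,-0.8,-0.8,-0.8],"grip":[1,1,1,1,1,1,1]}' ; python3 -c "
from h import *
np.set_printoptions(precision=3,suppress=True)
wp([(519,-170,213.5)])
o=robot.get_obs();print(o['joint_pos'],o['torque'])
t=snap('top','t6');s=snap('side','s6')
f=lambda im,x,y,w,h,s:cv2.resize(im[y:y+h,x:x+w,::-1],None,fx=s,fy=s,interpolation=cv2.INTER_CUBIC)
cv2.imwrite('pics/z6.png',np.hstack([f(t['frame'],320,110,100,110,4),f(s['frame'],215,65,100,110,4)]))
"
```

```text
time_s: 18.18
tool_pos: [515.1, -169.5, 250.2]
eef_rot: [-0.002, 0.622, 0.783, -0.0]
contact_force: [0.2, -0.3, -0.1]
grip_width: 0.998
(519, -170, 213.5) -> [-1.5, 3.8, 36.7]
jaw heading 13.1 pos [ 515.1 -169.5  250.2] tool z [-0.003  0.002 -1.   ]
[ 0.943  0.456 -0.852  1.852  0.399  1.018  0.153] [ 0.007 -0.155  0.01 ]
```

View pics/z6.png

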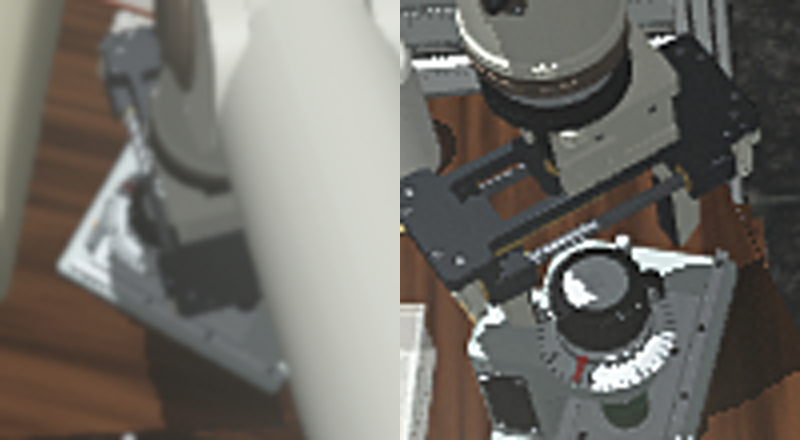

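The gripper sits above the wheel with the fingers either side, side crop (500,300) to (680,210), and the wheel is clear of them. I'll pre-turn a little more for joint-7 range, then go down and grip.

```bash
python3 -m handwheel '{"dp":[[-1.5,3.8,0],[-1.5,3.8,0],[-1.5,3.8,20],[-1.5,3.8,36.5],[-1.5,3.8,36.5],[-1.5,3.8,36.5]],"turn":[-0.17,-0.35,-0.35,-0.35,-0.35,-0.35],"grip":[1,1,1,1,1,1]}'; python3 -m handwheel '{"dp":[[0,0,0],[0,0,0],[0,0,0],[0,0,0],[0,0,0],[0,0,0]],"turn":[0,0,0,0,0,0],"grip":[0.5,0.5,0.5,0.5,0.5,0.5]}' 40
cat > st.py <<'E'
from h import *
from scipy.spatial.transform import Rotation as R
o=robot.get_obs();q=o['eef_rot'];M=R.from_quat(np.r_[q[1:],q[0]]).as_matrix()
print('head %.4f rad Tz %.3f q7 %.3f w %.3f F %s p %s'%(np.arctan2(M[1,1],M[0,1]),o['torque'][2],o['joint_pos'][6],o['grip_width'],np.round(o['contact_force'],1),np.round(o['tool_pos'],1)))
E
python3 st.py
```

```text
time_s: 19.02
tool_pos: [520.5, -169.8, 215.5]
eef_rot: [-0.0, 0.475, 0.88, 0.0]
contact_force: [-0.3, -0.3, -0.7]
grip_width: 1.004
time_s: 19.77
tool_pos: [520.4, -170.2, 215.8]
eef_rot: [0.0, 0.475, 0.88, -0.0]
contact_force: [-0.5, 0.0, 2.5]
grip_width: 0.598
head 0.5808 rad Tz -0.062 q7 0.425 w 0.598 F [-0.5  0.   2.5] p [ 520.4 -170.2  215.8]
```

```bash
for i in 1; do python3 -m handwheel '{"dp":[[0,0,0],[0,0,0],[0,0,0]],"turn":[0.08,0.16,0.16],"grip":[0.5,0.5,0.5]}' >/dev/null; python3 st.py; python3 -m handwheel '{"dp":[[0,0,0],[0,0,0]],"turn":[0.08,0.08],"grip":[0.5,0.5]}'>/dev/null; python3 st.py; python3 -m handwheel '{"dp":[[0,0,0],[0,0,0]],"turn":[0.08,0.08],"grip":[0.5,0.5]}' >/dev/null; python3 st.py; python3 -m handwheel '{"dp":[[0,0,0],[0,0,0]],"turn":[0.08,0.08],"grip":[0.5,0.5]}' >/dev/null; python3 st.py;  done
```

```text
head 0.4210 rad Tz -0.222 q7 0.286 w 0.597 F [-1.8 -0.5  2.6] p [ 520.2 -170.4  215.8]
head 0.3422 rad Tz -0.283 q7 0.217 w 0.595 F [-2.4 -1.   5.4] p [ 520.  -170.4  215.7]
head 0.2628 rad Tz -0.203 q7 0.148 w 0.596 F [-4.2 -1.4  5.9] p [ 519.9 -170.4  215.7]
head 0.1828 rad Tz -0.212 q7 0.078 w 0.599 F [-4.4 -1.5  7.7] p [ 519.8 -170.5  215.7]
```

```bash
M(){ python3 st.py; }; python3 -m handwheel '{"dp":[[-0.3,0,-0.3],[-0.3,0,-0.3]],"turn":[0.1,0.1],"grip":[0.5,0.5]}' >/dev/null; M; python3 -m handwheel '{"dp":[[0,0,0],[0,0,0]],"turn":[0.1,0.1],"grip":[0.5,0.5]}'>/dev/null; M; python3 -m handwheel '{"dp":[[0,0,0],[0,0,0]],"turn":[0.1,0.1],"grip":[0.5,0.5]}' >/dev/null; M; python3 -m handwheel '{"dp":[[0,0,0],[0,0,0]],"turn":[0.1,0.1],"grip":[0.5,0.5]}' >/dev/null; M; python3 -m handwheel '{"dp":[[0,0,0],[0,0,0]],"turn":[0.1,0.1],"grip":[0.5,0.5]}' >/dev/null; M
```

```text
head 0.0836 rad Tz -0.253 q7 -0.008 w 0.595 F [-4.6 -0.2  5.9] p [ 519.7 -170.5  215.8]
head -0.0162 rad Tz -0.236 q7 -0.096 w 0.596 F [-6.3 -0.7  4.9] p [ 519.5 -170.6  215.7]
head -0.1162 rad Tz -0.174 q7 -0.184 w 0.595 F [-7.2 -1.4  6.7] p [ 519.3 -170.5  215.7]
head -0.2162 rad Tz -0.245 q7 -0.272 w 0.602 F [-6.6 -0.4  6.8] p [ 519.1 -170.5  215.7]
head -0.3161 rad Tz -0.249 q7 -0.360 w 0.599 F [-8.8  0.3  7.4] p [ 519.  -170.4  215.7]
```

```bash
M(){ python3 st.py; }; python3 -m handwheel '{"dp":[[-0.6,-2,0],[-0.6,-2,0]],"turn":[0.1,0.1],"grip":[0.5,0.5]}' >/dev/null; M; python3 -m handwheel '{"dp":[[0,0,0],[0,0,0]],"turn":[0.1,0.1],"grip":[0.5,0.5]}'>/dev/null; M; python3 -m handwheel '{"dp":[[0,0,0],[0,0,0]],"turn":[0.1,0.1],"grip":[0.5,0.5]}' >/dev/null; M; python3 -m handwheel '{"dp":[[0,0,0],[0,0,0]],"turn":[0.1,0.1],"grip":[0.5,0.5]}' >/dev/null; M; python3 -m handwheel '{"dp":[[0,0,0],[0,0,0]],"turn":[0.1,0.1],"grip":[0.5,0.5]}' >/dev/null; M
```

```text
head -0.4154 rad Tz -0.222 q7 -0.447 w 0.597 F [-1.  -0.8  1.1] p [ 518.5 -170.4  215.8]
head -0.5153 rad Tz -0.260 q7 -0.535 w 0.600 F [-1.8 -0.8  0.8] p [ 518.4 -170.3  215.8]
head -0.6151 rad Tz -0.200 q7 -0.624 w 0.600 F [-2.  -0.5  0.7] p [ 518.3 -170.3  215.8]
head -0.7147 rad Tz -0.132 q7 -0.713 w 0.599 F [-3.5 -0.   1.9] p [ 518.1 -170.1  215.8]
head -0.8146 rad Tz -0.054 q7 -0.802 w 0.596 F [-4.   1.3  1.2] p [ 518.  -170.   215.8]
```

```bash
cat > ptr.py <<'E'
from h import *
def ang(c,ax=(516.4,-168.2),show=True):
    # red pixels near tester
    im=c['frame'].astype(int);r,g,b=im[...,0],im[...,1],im[...,2]
    m=(r>90)&(r>1.8*g)&(r>1.8*b);v,u=np.nonzero(m)
    P=np.array([plane(c,x,y,132.5)[:2] for x,y in zip(u,v)]).reshape(-1,2)
    d=P-np.array(ax);rr=np.hypot(*d.T) if len(d) else np.array([]);k=(rr>26)&(rr<50)
    a=np.degrees(np.arctan2(d[k,1],d[k,0]));
    return k.sum(),(np.round(np.median(a),1),np.round(P[k].mean(0),1),np.round(np.c_[u,v][k].mean(0),1)) if k.any() else None
E
python3 - <<'E'
from ptr import *
for n in('s0','s5','s6'):print(n,ang(load(n)))
for n in('t0','t5'):print(n,ang(load(n),(521,-167.8)))
s=snap('side','s7');t=snap('top','t7')
print(ang(s),ang(t,(521,-167.8)))
E
python3 st.py; python3 -m handwheel '{"dp":[[0,0,0]],"turn":[0],"grip":[0.5]}' >/dev/null;python3 st.py
```

```text
s0 (np.int64(12), (np.float64(39.6), array([ 542.3, -147.5]), array([259.4, 156.2])))
s5 (np.int64(12), (np.float64(39.6), array([ 542.3, -147.5]), array([259.4, 156.2])))
s6 (np.int64(10), (np.float64(40.4), array([ 542.3, -147. ]), array([259.5, 156.4])))
t0 (np.int64(0), None)
t5 (np.int64(0), None)
(np.int64(2), (np.float64(-35.3), array([ 548.8, -191.1]), array([251.5, 143. ]))) (np.int64(0), None)
head -0.8151 rad Tz -0.066 q7 -0.802 w 0.599 F [-4.1  1.2  2.2] p [ 518.  -170.   215.8]
head -0.8164 rad Tz 0.157 q7 -0.804 w 0.596 F [-3.8  1.9  2.4] p [ 518.  -170.   215.7]
```

```bash
M(){ python3 st.py; }; python3 -m handwheel '{"dp":[[0,0,0]],"turn":[0],"grip":[0.5]}' >/dev/null;M; python3 -m handwheel '{"dp":[[0,0,0]],"turn":[0.05],"grip":[0.5]}' >/dev/null; M; python3 -m handwheel '{"dp":[[0,0,0]],"turn":[0],"grip":[0.5]}'>/dev/null; M; python3 -c "
from h import *
o=robot.get_obs();np.set_printoptions(precision=3,suppress=True);print(o['joint_pos'],o['effort'],o['torque'])"
```

```text
head -0.8172 rad Tz 0.216 q7 -0.805 w 0.599 F [-4.9  1.2  1.3] p [ 518.  -170.   215.8]
head -0.8683 rad Tz 0.370 q7 -0.850 w 0.602 F [-6.1  1.5  2.5] p [ 517.9 -170.   215.8]
head -0.8684 rad Tz -0.087 q7 -0.850 w 0.599 F [-5.4  2.   2.5] p [ 517.9 -169.9  215.7]
[ 0.726  0.433 -0.57   1.881  0.29   0.911 -0.85 ] [  0.028 -45.975  -6.204 -26.298   0.416  -1.667  -0.085] [ 0.376  0.966 -0.087]
```

Sign check: resistance to a clockwise turn must read positive. The held readings after each step (−0.23) were rebound friction. They changed to about −0.09, a shift of +0.13, between headings −0.615 and −0.715, which is first touch. The last moving reading of +0.37 matches the 0.35–0.36 expected under load. So contact is at about −0.665 ± 0.05 and the target heading is about −1.45, another 0.58 rad from here.

```bash
M(){ python3 st.py; }; python3 -m handwheel '{"dp":[[-0.4,-0.3,0],[-0.8,-0.6,0],[-0.8,-0.6,0],[-0.8,-0.6,0]],"turn":[0.05,0.1,0.15,0.2],"grip":[0.5,0.5,0.5,0.5]}' >/dev/null; M; python3 -m handwheel '{"dp":[[0,0,0],[0,0,0],[0,0,0]],"turn":[0.05,0.1,0.15],"grip":[0.5,0.5,0.5]}'>/dev/null; M; python3 -m handwheel '{"dp":[[0,0,0],[0,0,0],[0,0,0]],"turn":[0.04,0.08,0.12],"grip":[0.5,0.5,0.5]}' >/dev/null; M;  python3 -m handwheel '{"dp":[[0,0,0],[0,0,0]],"turn":[0,0],"grip":[0.5,0.5]}' >/dev/null; M
```

```text
head -1.0683 rad Tz 0.370 q7 -1.029 w 0.602 F [-3.   2.8 -0. ] p [ 517.6 -169.7  215.8]
head -1.2180 rad Tz 0.370 q7 -1.164 w 0.599 F [-2.4  3.4 -0. ] p [ 517.5 -169.4  215.8]
head -1.3391 rad Tz 0.400 q7 -1.273 w 0.596 F [-2.7  4.2  0.4] p [ 517.4 -169.2  215.7]
head -1.3388 rad Tz 0.032 q7 -1.273 w 0.598 F [-2.8  5.6  1.4] p [ 517.5 -169.3  215.8]
```

```bash
M(){ python3 st.py; }; python3 -m handwheel '{"dp":[[0,0,0],[0,0,0],[0,0,0]],"turn":[0.04,0.08,0.11],"grip":[0.5,0.5,0.5]}' >/dev/null; M; python3 -m handwheel '{"dp":[[0,0,0],[0,0,0],[0,0,0]],"turn":[0,0,0],"grip":[0.5,0.5,0.5]}' >/dev/null; M; python3 -m handwheel '{"dp":[[0,0,0],[0,0,0],[0,0,0],[0,0,0],[0,0,-20],[0,0,-60],[0,0,-110],[0,0,-110],[0,0,-110]],"turn":[0,0,0,0,0,0,0,0,0],"grip":[1,1,1,1,1,1,1,1,1]}'
python3 - <<'E'
from ptr import *
t=snap('top','t8');s=snap('side','s8')
print(ang(s),ang(t,(521,-167.8)))
wp([(395,-290,330),(440,-230,330)])
f=lambda im,x,y,w,h,s:cv2.resize(im[y:y+h,x:x+w,::-1],None,fx=s,fy=s,interpolation=cv2.INTER_CUBIC)
cv2.imwrite('pics/z8.png',np.hstack([f(t['frame'],320,110,80,100,5),f(s['frame'],225,80,80,100,5)]))
E
```

```text
head -1.4487 rad Tz 0.358 q7 -1.372 w 0.599 F [-2.1  5.1  0.8] p [ 517.4 -169.1  215.8]
head -1.4484 rad Tz 0.039 q7 -1.372 w 0.598 F [-3.1  5.6  1.6] p [ 517.4 -169.   215.8]
time_s: 27.38
tool_pos: [517.1, -170.6, 325.7]
eef_rot: [0.0, 0.998, 0.061, -0.0]
contact_force: [0.5, 0.9, -0.3]
grip_width: 1.0
(np.int64(0), None) (np.int64(0), None)
(395, -290, 330) -> [-135.2, 103.9, -5.3]
(440, -230, 330) -> [-83.2, 49.9, -5.3]
jaw heading -83.0 pos [ 516.5 -170.4  324.6] tool z [-0.002  0.001 -1.   ]
```

View pics/z8.png

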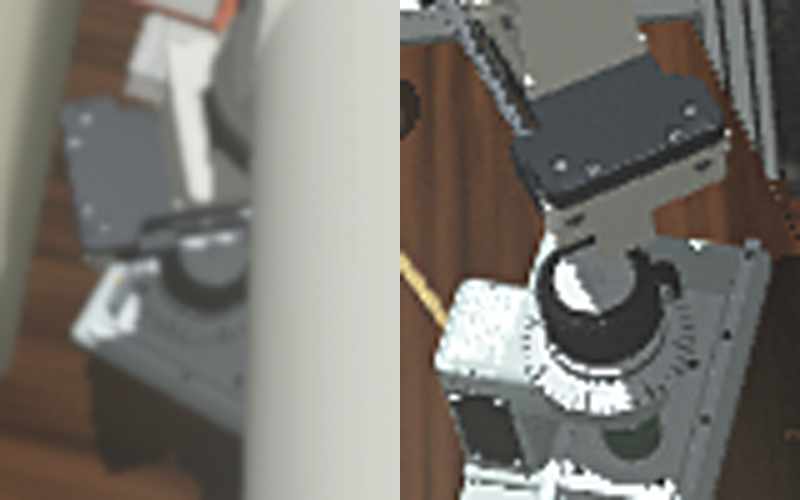

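The pointer is hidden behind the wheel in the side view (expected: 40° − 116° ≈ −76°), and green is still visible under the head at side crop (632,440). I'll move the arm aside for a last check from above.

```bash
python3 -m handwheel '{"dp":[[-10,-44,-5],[-20,-88,-5],[-32,-132,-5],[-45,-177,-5],[-45,-220,-5],[-45,-220,-5]],"turn":[0,0,0,0,0,0],"grip":[1,1,1,1,1,1]}'
python3 - <<'E'
from ptr import *
t=snap('top','t9');s=snap('side','s9')
f=lambda im,x,y,w,h,s:cv2.resize(im[y:y+h,x:x+w,::-1],None,fx=s,fy=s,interpolation=cv2.INTER_CUBIC)
cv2.imwrite('pics/z9.png',np.hstack([f(t['frame'],340,135,50,62,8),f(s['frame'],225,90,80,99,5)[:496]])[:,:800])
for d in(-76,-86,-66):
  a=np.radians(d);print(d,proj(t,(521+40.5*np.cos(a),-167.8+40.5*np.sin(a),132.5)))
E
```

```text
time_s: 28.22
tool_pos: [444.7, 45.8, 330.2]
eef_rot: [-0.0, 0.998, 0.064, -0.001]
contact_force: [1.2, -0.8, 0.1]
grip_width: 1.002Traceback (most recent call last):
  File "<stdin>", line 4, in <module>
    return _nx.concatenate(arrs, 1, dtype=dtype, casting=casting)
           ~~~~~~~~~~~~~~~^^^^^^^^^^^^^^^^^^^^^^^^^^^^^^^^^^^^^^^
ValueError: all the input array dimensions except for the concatenation axis must match exactly, but along dimension 0, the array at index 0 has size 496 and the array at index 1 has size 495
```

Run:
```python
from ptr import *
t=load('t9');s=load('s9')
f=lambda im,x,y,w,h,s:cv2.resize(im[y:y+h,x:x+w,::-1],None,fx=s,fy=s,interpolation=cv2.INTER_CUBIC)
cv2.imwrite('pics/z9.png',np.hstack([f(t['frame'],340,135,50,60,8),f(s['frame'],225,90,80,96,5)]))
for d in(-76,-86,-66):
  a=np.radians(d);print(d,proj(t,(521+40.5*np.cos(a),-167.8+40.5*np.sin(a),132.5)))
```

```text
-76 (np.float64(373.6753020987615), np.float64(160.64687168231586))
-86 (np.float64(374.18825922536695), np.float64(162.9549355369875))
-66 (np.float64(372.7607031944976), np.float64(158.45299421476466))
```

View pics/z9.png

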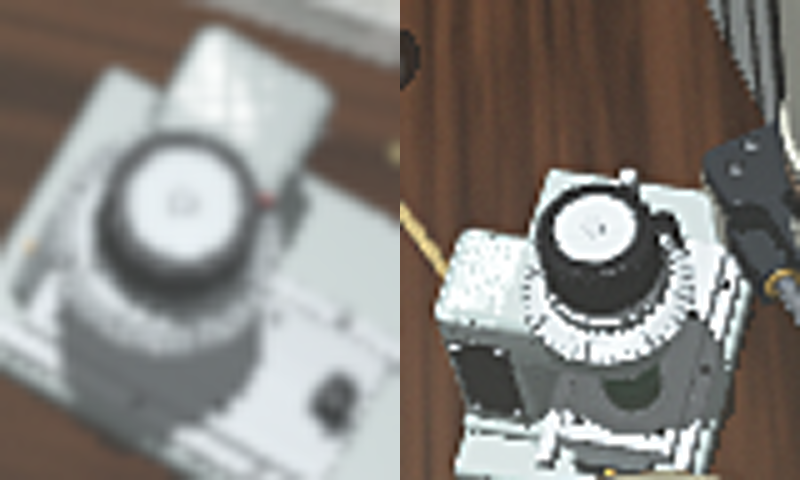

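The top crop shows the red pointer tip at (267,198), full (373.3,159.7). That is about −72° ± 4° against the −76° intended. The stage is home with the sample under the spindle, and the gripper is clear. I'll hand in now.

```bash
python3 -c "
from station import workorder
print(workorder.job_done())"
```

```text
the job is handed in; nothing more can be done
None
```

I set the green sample upright in the nest and slid the stage home. I then turned the handwheel clockwise to first touch plus about an eighth of a turn, let go and backed the arm clear. The job was handed in at about 28 s, well inside the 72 s limit.

**Checks that agreed**
- **Sample:** it went 5 mm down into the nest with only about 3 N felt. The next picture showed it sitting flat, and it is still visible under the head in the last one.
- **Stage:** it met its hard stop at 98.4 mm of travel, inside the 97–105 mm given, with about 14 N pushing back.
- **Wheel torque:** it read 0.37–0.40 N m while turning past touch, against 0.36–0.39 expected. The last reading was 0.36, against about 0.40 expected.
- **Red and black samples:** I did not go near them after the grasp. I took no final picture of them.

**Less certain**
- **First touch:** the torque readings were noisy, and held readings had the opposite sign to moving ones. I placed first touch between two 0.1 rad steps, so it is good to about ±0.05 rad. The final turn is therefore 0.785 ± 0.05 rad past it.
- **Pointer:** in the last top view it read about −72° (world heading) ± 4°, against −76° from the gripper's turn. They agree within reading error, but I could not read it against the scale lines.

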